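# Clamp the sample jar on the mixer

### The job

Clamp the sample jar on the mixer: with the back of a finger, push the clamp's strap over by its upright fin until it stops above the middle of the jar's lid, and only then press the cam lever all the way down so that the pad grips the lid. Do it all by gentle pushing, without pinching or grasping anything; do not touch, lift or shift the jar with the hand, leave the things around where they are, and finish with the hand clear.

Things in the scene. Friction and masses are not known exactly. Their poses are not given: they have to be found in the camera images.
- mixer: White mixer fixed to the bench, 200 x 260 mm, platform top 45 mm above the bench. Origin: centre of its underside; own x points to its back (the front with the black panel faces -x), y to its left, z up. On the platform a jar nest (black ring, 80 mm across, 63 inside, 9 high) is centred at own (0, 30) mm; the clamp's steel post, 16 mm thick, top 165 mm above the bench, at own (0, -30) mm.
- jar: Sample jar with a red screw lid, 59 mm across, 68 high, loose, standing in the mixer's nest on the platform; origin: centre of its underside (its lid's top is 113 mm above the bench).
- strap (a joint): Clamp strap, level steel bar 24 x 6 x 112 mm, swinging about the upright post. 0 = open, pointing to the mixer's front; grows clockwise seen from above; 1.745 rad = its stop, straight over the jar's middle (mixer +y). Stays where left; about 1 N at the fin moves it. Lever up: strap top 136 mm above the bench, its pad passes 2-3 mm over the lid. Lever down: all 7 mm lower, pad would hit the lid's side.
- strap_fin (a point): Centre of the upright steel fin on the strap, 88 mm from the pivot's axis: 24 mm long along the strap, 5 thick, from 136 to 169 mm above the bench (with the lever up). This point is 152 mm above the bench. Own x along the strap away from the pivot, z up; swinging the strap over moves the fin toward own -y.
- strap_pivot (a point): Point on the strap's upright pivot axis (the post's axis), level with the fin's centre.
- pad: Round black rubber pad, 30 mm across, on a spring under the strap, 60 mm from the pivot axis; origin: centre of its underside. Presses on the jar's lid with about 6 N when the clamp is closed.
- lever (a joint): The cam lever on top of the post, hinged at 158 mm above the bench; it points to the mixer's right (-y). 0 = up (35 degrees above level, clamp loose), grows as it is pushed down, 0.61 rad = its stop, level (clamp tight). Stiff hinge, 0.22 N m (about 4 to 5 N at 50 mm from the pivot); stays where it is left. Push it at the paddle, along its arc.
- lever_tip (a point): Point in the middle of the black paddle's thickness, 5 mm short of the lever's end, 90 mm from its pivot; paddle 44 mm long, 22 wide, 10 thick.
- lever_pivot (a point): Centre of the cam lever's hinge pin, on the post's axis, 158 mm above the bench; the pin lies along mixer x.
- tape: Bystander, loose: roll of grey tape lying flat, 105 mm across, 48 high; origin at the centre of its underside.
- marker: Bystander, loose: black marker pen lying, 135 mm long, 20 thick; origin at the centre of its underside.
- weight: Bystander, loose: grey 500 g calibration weight, 38 mm across, 58 high; origin at the centre of its underside.
- beaker: Bystander, loose: small clear beaker, 46 mm across, 59 high; origin at the centre of its underside.
- timer: Bystander, loose: white lab timer, 62 x 66 x 19 mm; origin at the centre of its underside.
- spatula: Bystander, loose: thin steel spatula lying, 190 mm long, 14 wide, 8 high; origin at the centre of its underside.
There are look-alikes about, which are no part of the job. There is more than one size of the jar; the one meant has the size given above.

How it is judged:
By the outcome, as a careful person would: the job done as asked, in the order asked, and still so for the second after the job is handed in, with the robot touching nothing.
It also fails if it takes over 51 s, if anything falls off the work surface, if the arm or the gripper's body presses on something with over 40 N, if the wrist force passes 120 N, or if a joint passes its speed limit or range.

### The arm

A 7-joint arm with a two-finger parallel gripper is mounted at the origin on a cart in front of the work surface, level with it; the furniture and walls round the work are solid. World frame = base frame: x ahead of the robot, y to its left, z up, the work surface at z = 0. Lengths are in m, angles in rad, forces in N, time in s.
With the tool pointing down it reaches from about 0.35 to 0.9 m from the base axis. Payload 8.1 kg.
Tool frame: the origin (TCP) lies at the centre of the arm's flange, where the gripper is bolted on; the fingertips stand 178 mm ahead of it and the grasp point (between the pads) lies 159 mm ahead of it; z points along the fingers, y is the line along which they close (so a half turn about z gives the same grasp; the last joint's range is limited). The gripper opens to 92 mm and grips with 3 to 60 N. Pads are 19 mm wide; open, the fingers measure 130 mm over their backs; the gripper's body (75 mm by 190 mm) begins 47 mm behind the grasp point.
Start: joints at [-1.283, 0.434, 0.025, 1.573, -0.012, 1.134, -0.075], TCP at [0.238, 0.578, 0.405] pointing down, gripper open.
Joint ranges: [-2.62, 2.62], [-0.44, 2.09], [-1.27, 1.32], [0.08, 2.57], [-1.32, 4.46], [0.12, 2], [-2.74, 2.74]. Speed limits (rad/s): [2.22, 2.22, 3.01, 3.01, 3.14, 3.14, 3.14].

### API

Orientations are given as a rotation vector (axis times angle).
In Python, from cell import arm gives the robot as it stands. The module is installed in compiled form; this text tells all that it offers.
- The arm moves only by the shell command python3 -m inch 'ROWS' [FORCE]. ROWS is text: rows parted by semicolons, each of 5 numbers parted by spaces: the shift along the tool's x, y, z in m, then the turn about the tool's z in rad, then the finger opening in m, from 0 to 0.0918. In form: x y z roll fingers; .... A call has 1 to 5 rows; each row is the pose to reach, as a shift and turn from the pose commanded when the call began, along the tool's axes at that moment; what a row does not reach only later rows make up. A row lasts 1/10 s, in which the tool goes at most 50 mm and 8.59 degrees, less where a joint would pass 70% of its speed; a pose out of reach is approached as far as the arm can. A call with a gripper value outside its range is refused whole. The fingers move at their own pace and stop on an object; FORCE is the grip in N (left out, the last holds). Time passes only in rows, so rows that repeat a pose let the fingers close. It gives the time, the measured TCP pose, the force, the opening and the grip force at its end, in the units of the state.
- arm.observe(): the state, without advancing time (a new reading comes with each control period).
- arm.get_image(name): name is "side" or "top" or "wrist"; returns the picture (480x640x3 uint8, red, green, blue); there is no depth.
- arm.get_calibration(name): a dict with "intrinsics" (3x3 intrinsics, pixels), "pose" (4x4, takes a point from camera to world coordinates). Camera axes: x right, y up, looking along -z (the intrinsics and any distortion apply to the point x, -y, -z); pixel columns grow to the right and rows downward; lengths in m; the calibration is good to about 2 mm. A picture is of the moment at which its call begins: read the wrist's pose just before it. get_calibration takes no time and is no camera call; for the wrist camera it gives the pose at the moment of the call.
- arm.sign_off(): hands the job in; it is judged then, once.
Trained networks look in the newest picture that a camera, given by its name, has taken for a name from the list of things; names that differ only in an ending like _2 or _b are one class to them, and where a whole thing is asked for, a point or a joint stands for the part that bears it (a point fixed in the world has none). Each returns a list of dicts, best first, with "conf" (0 to 1); they miss things now and then, are a little off and sometimes report something else, mostly with a low value. They report only what shows in the picture. A call takes as long as a camera call. They do not tell look-alikes from the thing itself.
- arm.look_for(camera, query): "point" ([row, column] in pixels, amid what is visible of it).
- arm.silhouettes(camera, query): "region" (480x640 bool, what is visible of it) and "point" ([row, column] in pixels, amid what is visible of it).
- arm.place_of(camera, query): "point" ([row, column] in pixels: a listed point, or the origin of a listed thing).
The state is a dict: "clock": time; "joints": joint angles; "dq": joint speeds; "joint_efforts": joint torques, N m; "position": TCP position; "ee_rot": TCP orientation; "force": force on the tool from outside, world axes, zero at the start; "ft_torque": the same for the moment, N m; "width": opening from 0.0 (shut) to 1.0 (fully open); "gripper_force": force on a finger pad.
Only numpy, scipy, OpenCV 4.12 (cv2) and the standard library are available. Lean on these libraries where they do the work, as an engineer would, in place of code of your own. Each camera call takes 0.05 s, during which the arm holds its last target. There are 200 camera calls.

## Working session

There is one attempt and no reset: what is moved stays moved. The work goes in short steps, Python scripts to look and compute and a shell command to move; the robot and the scene stay as the last step left them, time stands still between calls to the robot, and variables do not carry over. Pictures are saved under pics/ and viewed, at most 10 in all, crops included, and the job is handed in when it is done.

```bash
mkdir -p pics; cat > h.py <<'E'
import numpy as np,cv2
from cell import arm
from scipy.spatial.transform import Rotation as R
def ray(cam,rc,cal=None):
    c=cal or arm.get_calibration(cam);K=np.array(c["intrinsics"]);T=np.array(c["pose"])
    d=np.linalg.inv(K)@[rc[1],rc[0],1];d=T[:3,:3]@[d[0],-d[1],-d[2]];return T[:3,3],d
def at_z(cam,rc,z):
    o,d=ray(cam,rc);return o+d*(z-o[2])/d[2]
def proj(cam,p):
    c=arm.get_calibration(cam);K=np.array(c["intrinsics"]);T=np.array(c["pose"])
    q=T[:3,:3].T@(np.array(p)-T[:3,3]);q=K@[q[0],-q[1],-q[2]];return q[:2]/q[2]
def save(cam,n):
    im=arm.get_image(cam);cv2.imwrite(f"pics/{n}.png",im[:,:,::-1]);return im
def tri(r1,r2):
    (o1,d1),(o2,d2)=r1,r2
    s=np.linalg.lstsq(np.c_[d1,-d2],o2-o1,rcond=None)[0]
    a,b=o1+s[0]*d1,o2+s[1]*d2;return (a+b)/2,np.linalg.norm(a-b)
E
python3 - <<'E'
from h import *
np.set_printoptions(precision=3,suppress=True)
s=arm.observe();print(s["clock"],s["position"],s["ee_rot"],s["force"],R.from_rotvec(s["ee_rot"]).as_matrix())
for c in("top","side"):
    save(c,c+"0")
    C=arm.get_calibration(c);print(c,np.array(C["pose"]),C["intrinsics"][0])
zs=dict(strap_fin=.152,strap_pivot=.152,lever_tip=.21,lever_pivot=.158,jar=.045,mixer=0,pad=.114,tape=0,weight=0,beaker=0,timer=0,marker=0,spatula=0)
for q,z in zs.items():
  for c in("top","side"):
    for r in arm.place_of(c,q)[:3]:
        print(q,c,round(r["conf"],2),np.array(r["point"]),at_z(c,r["point"],z))
print(arm.observe()["clock"])
E
```

```text
0.0 [0.238 0.578 0.404] [-0.61  -3.082  0.002] [-1.157 -0.919 -0.412] [[-0.925  0.381 -0.   ]
 [ 0.381  0.925 -0.002]
 [-0.    -0.002 -1.   ]]
top [[-0.016  0.994 -0.107  0.413]
 [-1.    -0.014  0.02   0.057]
 [ 0.018  0.108  0.994  1.35 ]
 [ 0.     0.     0.     1.   ]] [452.039   0.    325.639]
side [[ 0.969  0.084 -0.233  0.303]
 [-0.248  0.337 -0.909 -0.946]
 [ 0.002  0.938  0.347  0.53 ]
 [ 0.     0.     0.     1.   ]] [455.158   0.    320.639]
strap_fin top 0.66 [254.5 306.1] [0.488 0.086 0.152]
strap_fin side 0.84 [242.2 293.5] [0.495 0.07  0.152]
strap_pivot top 0.75 [220.7 306.5] [0.578 0.084 0.152]
strap_pivot top 0.34 [220.4 309.1] [0.579 0.077 0.152]
strap_pivot side 0.75 [236.5 325.9] [0.582 0.091 0.152]
lever_tip top 0.63 [212.6 335.6] [0.59  0.008 0.21 ]
lever_tip side 0.63 [225.  343.3] [ 0.598 -0.002  0.21 ]
lever_pivot top 0.9 [220.9 308.1] [0.577 0.079 0.158]
lever_pivot side 0.55 [236.4 329. ] [0.585 0.073 0.158]
jar top 0.93 [228.1 287.5] [0.572 0.142 0.045]
jar top 0.93 [201.5 227.4] [0.652 0.316 0.045]
jar top 0.72 [289.1 361.6] [ 0.393 -0.07   0.045]
jar side 
[... 645 characters left out ...]
0.59 [182.1 282.7] [0.718 0.158 0.   ]
beaker top 0.39 [240.  236.4] [0.544 0.297 0.   ]
beaker side 0.85 [274.5 364.2] [0.716 0.167 0.   ]
beaker side 0.17 [226.8 342.9] [0.784 0.597 0.   ]
timer top 0.85 [302. 463.] [ 0.349 -0.375  0.   ]
timer top 0.62 [220.9 311.4] [0.598 0.073 0.   ]
timer side 0.95 [435.9 254.9] [ 0.344 -0.374  0.   ]
timer side 0.59 [288.9 321.4] [0.575 0.107 0.   ]
marker top 0.8 [283.1 285.8] [0.413 0.151 0.   ]
marker side 0.48 [281.8 261.2] [0.426 0.19  0.   ]
marker side 0.44 [225.1 341.3] [0.784 0.618 0.   ]
spatula top 0.52 [262.6 190.8] [0.478 0.432 0.   ]
spatula side 0.65 [247. 266.] [0.476 0.454 0.   ]
spatula side 0.46 [224.8 341. ] [0.784 0.621 0.   ]
1.4
```

```bash
python3 -c "
import cv2
a=cv2.imread('pics/top0.png')[130:330,180:480];b=cv2.imread('pics/side0.png')[180:360,220:420]
cv2.imwrite('pics/top0c.png',cv2.resize(a,None,fx=2.6,fy=2.6,interpolation=2));cv2.imwrite('pics/side0c.png',cv2.resize(b,None,fx=3,fy=3,interpolation=2))"
```

```text
(no output)
```

View pics/top0c.png

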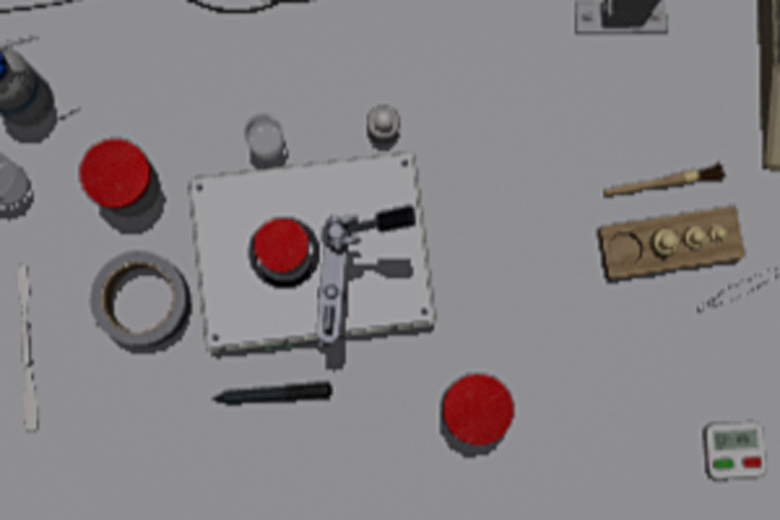

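View pics/side0c.png

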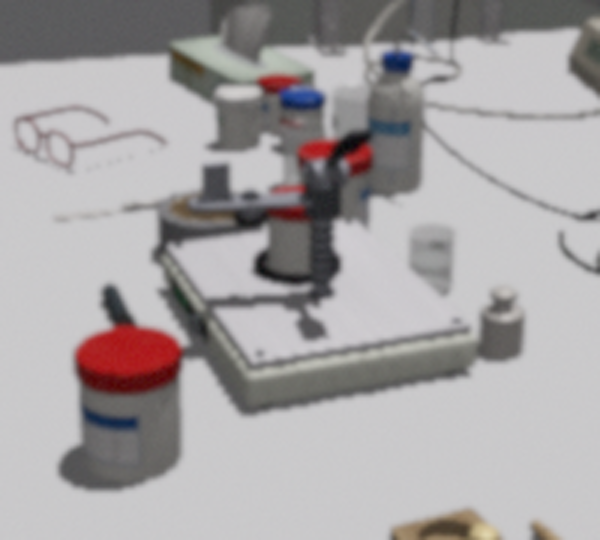

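The top crop shows the target jar (crop 280,245) in the nest, with the post at (338,232). The strap points toward the robot, with the fin at (328,318), and the lever paddle is to the right at (397,218). The other two red lids are larger look-alikes. The side crop confirms that the fin is upright and the lever is up. Next I'll hover to the right of the fin with the fingers closed.

```bash
python3 -m inch '-.03 -.03 0 0 0;-.065 -.06 0 0 0;-.1 -.09 0 0 0;-.13 -.12 0 0 0;-.16 -.15 0 0 0'; python3 -m inch '-.032 -.03 0 0 0;-.064 -.06 0 0 0;-.096 -.09 0 0 0;-.128 -.12 0 0 0;-.16 -.15 0 0 0';python3 -m inch '-.032 -.03 0 -.1 0;-.064 -.06 0 -.2 0;-.096 -.09 0 -.3 0;-.126 -.12 0 -.39 0;-.126 -.12 0 -.39 0'
```

```text
clock: 1.9
position: [0.3295, 0.3764, 0.4049]
ee_rot: [0.611, 3.081, 0.001]
force: [0.9, 0.0, -0.6]
width: 0.611
gripper_force: 0.0
clock: 2.4
position: [0.4201, 0.1768, 0.4051]
ee_rot: [0.61, 3.081, 0.001]
force: [0.5, 0.4, 0.2]
width: 0.174
gripper_force: 0.0
clock: 2.9
position: [0.4918, 0.0137, 0.4051]
ee_rot: [0.009, 3.14, -0.004]
force: [-0.1, 0.6, -0.2]
width: 0.006
gripper_force: 0.0
```

```bash
python3 - <<'E'
from h import *
np.set_printoptions(precision=3,suppress=True)
s=arm.observe();print(s["clock"],s["position"],R.from_rotvec(s["ee_rot"]).as_matrix()[:2,1],s["joints"],s["force"],s["width"])
print(np.array(arm.get_calibration("wrist")["pose"]))
save("wrist","w1");save("top","t1");save("side","s1")
# mixer top corners from first top picture
for p in((192,180),(413,153),(435,325),(210,348)): print("corner",at_z("top",(p[1]/2.6+130,p[0]/2.6+180),.045))
for q,z in dict(strap_fin=.152,strap_pivot=.152,lever_tip=.21,lever_pivot=.158,jar=.045,mixer=0).items():
  P={}
  for c in("wrist","top","side"):
    for r in arm.place_of(c,q)[:1]:
        P[c]=ray(c,r["point"]);print(q,c,round(r["conf"],2),np.array(r["point"]),at_z(c,r["point"],z))
  if "wrist" in P and "side" in P: print("  tri ws",*tri(P["wrist"],P["side"]))
  if "top" in P and "side" in P: print("  tri ts",*tri(P["top"],P["side"]))
E
```

```text
2.9 [0.492 0.014 0.405] [0.005 1.   ] [-0.388  0.215  0.302  1.908 -0.071  1.028  1.51 ] [-0.136  0.571 -0.164] 0.00579113888688225
[[ 0.004 -0.959 -0.284  0.416]
 [ 1.     0.003  0.004  0.014]
 [-0.003 -0.284  0.959  0.385]
 [ 0.     0.     0.     1.   ]]
corner [0.658 0.239 0.045]
corner [ 0.686 -0.01   0.045]
corner [ 0.491 -0.031  0.045]
corner [0.469 0.219 0.045]
strap_fin wrist 0.88 [252.9 437.9] [0.491 0.091 0.152]
strap_fin side 0.72 [242.4 294.3] [0.497 0.068 0.152]
  tri ws [0.499 0.095 0.141] 0.007607980614872306
strap_pivot top 0.44 [220.3 306.5] [0.579 0.084 0.152]
strap_pivot side 0.68 [234.5 325.7] [0.585 0.105 0.152]
  tri ts [0.579 0.083 0.16 ] 0.0014088578796625172
lever_tip side 0.51 [226.7 340.4] [ 0.588 -0.012  0.21 ]
lever_pivot wrist 0.41 [115.  477.8] [0.416 0.103 0.158]
lever_pivot top 0.25 [229.3 300. ] [0.554 0.101 0.158]
lever_pivot side 0.98 [239.1 323.4] [0.567 0.057 0.158]
  tri ws [0.49  0.074 0.168] 0.1570176588162686
  tri ts [0.567 0.099 0.142] 0.021377970761534977
jar wrist 0.82 [ 92.8 211.6] [ 0.4   -0.057  0.045]
jar top 0.68 [200.5 229.7] [0.655 0.309 0.045]
jar side 0.89 [270.1 314.5] [0.562 0.132 0.045]
  tri ws [ 0.46  -0.05   0.132] 0.11430997749303282
  tri ts [ 0.641  0.33  -0.042] 0.06081252774554118
mixer wrist 0.75 [287.3 414.8] [0.576 0.117 0.   ]
mixer top 0.72 [227.5 302.2] [0.579 0.1   0.   ]
mixer side 0.74 [289.  323.1] [0.579 0.105 0.   ]
  tri ws [ 0.581  0.119 -0.008] 0.003150825269384002
  tri ts [0.578 0.1   0.003] 0.0004473331677051524
```

View wrist.

View pics/w1.png

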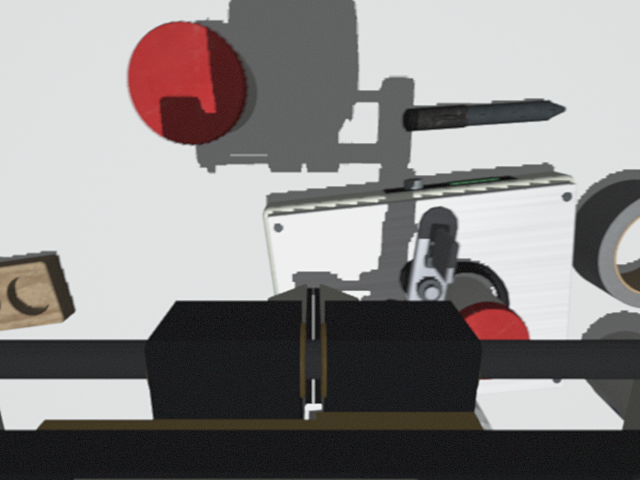

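The wrist view shows the fin top at about (row 240, col 440), the pad screw at (290,430) and the jar lid at (325,495). The finger blocks look wide from here, so I'll check the gripper's shape in the side view.

```bash
python3 - <<'E'
from h import *
np.set_printoptions(precision=3,suppress=True)
print(arm.get_calibration("wrist")["intrinsics"])
for n,p,z in(("fin top",(240,441),.169),("strap end",(210,440),.136),("screw",(290,430),.14),("lid near edge",(304,495),.113)): print(n,at_z("wrist",p,z))
for d in (0,.0095):print(proj("side",[.492,.014,.405-.178]),proj("wrist",[.492,.014+2*d,.405-.178]))
im=cv2.imread('pics/s1.png')[60:360,180:480];cv2.imwrite('pics/s1c.png',cv2.resize(im,None,fx=2,fy=2))
E
```

```text
[[429.52    0.    312.869]
 [  0.    429.52  238.692]
 [  0.      0.      1.   ]]
fin top [0.479 0.086 0.169]
strap end [0.47  0.094 0.136]
screw [0.519 0.091 0.14 ]
lid near edge [0.541 0.145 0.113]
[296.164 219.225] [300.145 313.22 ]
[296.164 219.225] [347.361 313.231]
```

View pics/s1c.png

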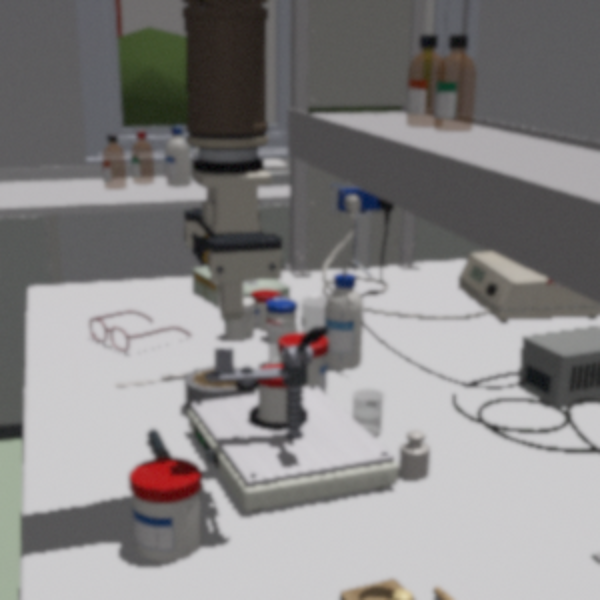

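```bash
python3 - <<'E'
from h import *
np.set_printoptions(precision=3,suppress=True)
s=arm.observe();print(s["clock"],s["position"],R.from_rotvec(s["ee_rot"]).as_matrix()[:2,1])
save("wrist","w2")
for q,z in dict(strap_fin=.152,mixer=0,jar=.045).items():
    for r in arm.place_of("wrist",q)[:2]: print(q,round(r["conf"],2),np.array(r["point"]),at_z("wrist",r["point"],z))
im=cv2.imread('pics/w2.png')[150:450,340:640];cv2.imwrite('pics/w2c.png',cv2.resize(im,None,fx=2,fy=2))
E
```

```text
3.95 [0.49  0.02  0.405] [0.001 1.   ]
strap_fin 0.69 [257.1 428.4] [0.494 0.085 0.152]
jar 0.84 [ 94.2 205.5] [ 0.401 -0.061  0.045]
jar 0.64 [308.1 453. ] [0.577 0.14  0.045]
```

View pics/w2c.png

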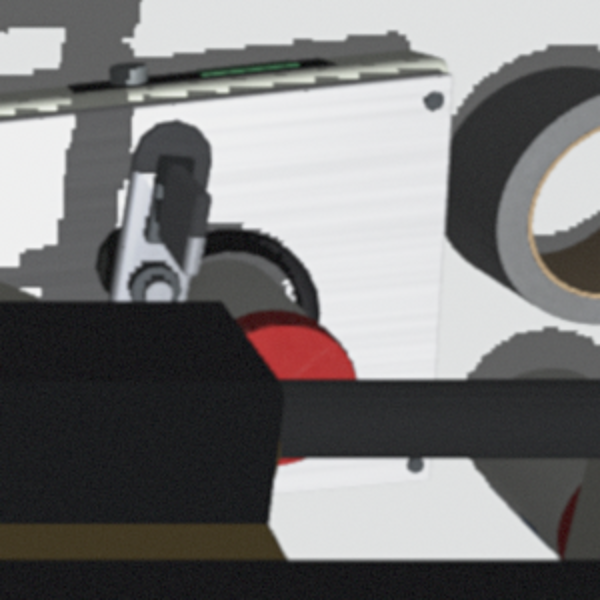

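Crop of the settled wrist view: strap end at (178,125), fin around (180,210), screw at (155,290). The strap points about 173° in world, so roughly 77° remain to the stop. I'll descend beside the fin and then push along the arc.

```bash
python3 -m inch '0 0 .02 0 0;0 0 .04 0 0;0 0 .06 0 0;0 0 .077 0 0;0 0 .077 0 0'; python3 -m inch '0 .01 0 0 0;0 .02 0 0 0;0 .03 0 0 0;0 .035 0 0 0;0 .035 0 0 0'
cat > plan.py <<'E'
# rows (tool axes) from the present pose to push the fin to strap angles th (deg)
import sys; from h import *
P=np.array([.579,.078]);s=arm.observe();M=R.from_rotvec(s["ee_rot"]).as_matrix()
yaw=np.degrees(np.arctan2(M[1,1],M[0,1]));print(s["clock"],s["position"].round(4) if hasattr(s["position"],"round") else s["position"],"yaw",yaw.round(1),"F",np.round(s["force"],1))
off=float(sys.argv[1])
for th in map(float,sys.argv[2:]):
    a=np.radians(th);t=np.array([np.sin(a),-np.cos(a)]);c=P+.090*np.array([np.cos(a),np.sin(a)])-off*t
    d=M.T@np.r_[c-np.array(s["position"])[:2],.328-s["position"][2]]
    print(th,d.round(4),"roll",np.radians(yaw-(th-90)).round(3))
E
python3 plan.py .0215 176 172 168 164 160
```

```text
clock: 4.65
position: [0.4897, 0.0196, 0.3259]
ee_rot: [-0.001, -3.138, 0.001]
force: [-0.1, 0.5, 0.1]
width: 0.003
gripper_force: 0.0
clock: 5.15
position: [0.4905, 0.056, 0.3281]
ee_rot: [-0.002, 3.141, 0.001]
force: [-0.0, -0.7, -0.2]
width: 0.001
gripper_force: 0.0
5.15 [0.4905 0.056  0.3281] yaw 90.1 F [-0.  -0.7 -0.2]
176.0 [0.0028 0.0069 0.0001] roll 0.071
172.0 [0.0036 0.0133 0.0001] roll 0.141
168.0 [0.004  0.0197 0.0001] roll 0.211
164.0 [0.0039 0.0262 0.0001] roll 0.281
160.0 [0.0034 0.0326 0.0001] roll 0.35
```

```bash
python3 -m inch '.003 .007 0 .07 0;.0036 .0133 0 .14 0;.004 .0197 0 .21 0;.0039 .0262 0 .28 0;.0034 .0326 0 .35 0'; python3 plan.py .0215 156 152 148 144 140
python3 - <<'E'
from h import *
save("side","s3")
for c in("side","top"):
  if c=="top":save(c,"t3")
  for r in arm.place_of(c,"strap_fin")[:1]: print(c,r["conf"],at_z(c,r["point"],.152))
im=cv2.imread('pics/s3.png')[180:300,220:380];cv2.imwrite('pics/s3c.png',cv2.resize(im,None,fx=4,fy=4))
E
```

```text
clock: 5.65
position: [0.4868, 0.087, 0.3278]
ee_rot: [-0.553, -3.092, 0.001]
force: [-0.6, -0.5, 0.6]
width: 0.004
gripper_force: 0.5
5.65 [0.4868 0.087  0.3278] yaw 69.7 F [-0.6 -0.5  0.6]
156.0 [ 0.0016  0.0079 -0.0002] roll 0.065
152.0 [ 0.0025  0.0143 -0.0002] roll 0.134
148.0 [ 0.0029  0.0208 -0.0002] roll 0.204
144.0 [ 0.0029  0.0272 -0.0002] roll 0.274
140.0 [ 0.0024  0.0337 -0.0003] roll 0.344
side 0.51 [0.4958396  0.09458025 0.152     ]
```

View pics/s3c.png

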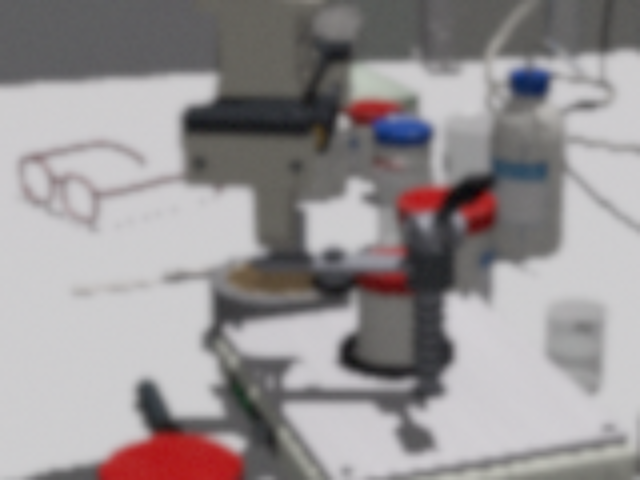

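The finger at crop (280,215) hides the fin behind it. The strap and its shadow have swung over, so the push is working and I'll carry on along the arc.

```bash
python3 -m inch '.0016 .008 0 .065 0;.0025 .0143 0 .134 0;.0029 .0208 0 .204 0;.0029 .0272 0 .274 0;.0024 .0337 0 .344 0'; python3 plan.py .0215 136 132 128 124 120
```

```text
clock: 6.35
position: [0.4964, 0.1191, 0.3277]
ee_rot: [-1.072, -2.953, 0.001]
force: [-0.9, -0.0, -0.4]
width: 0.006
gripper_force: 0.5
6.35 [0.4964 0.1191 0.3277] yaw 50.1 F [-0.9 -0.  -0.4]
136.0 [ 0.0015  0.0064 -0.0003] roll 0.071
132.0 [ 0.0024  0.0128 -0.0003] roll 0.141
128.0 [ 0.0027  0.0193 -0.0003] roll 0.211
124.0 [ 0.0027  0.0257 -0.0003] roll 0.281
120.0 [ 0.0022  0.0322 -0.0003] roll 0.351
```

```bash
python3 -m inch '.0015 .0064 0 .07 0;.0024 .0128 0 .14 0;.0027 .0193 0 .21 0;.0027 .0257 0 .28 0;.0022 .0322 0 .35 0'; python3 plan.py .0215 117 114 111 108 105
```

```text
clock: 6.85
position: [0.5153, 0.1455, 0.3277]
ee_rot: [-1.569, -2.721, 0.001]
force: [-1.1, -0.1, 2.0]
width: 0.005
gripper_force: 0.5
6.85 [0.5153 0.1455 0.3277] yaw 30.1 F [-1.1 -0.1  2. ]
117.0 [ 0.0007  0.0046 -0.0003] roll 0.053
114.0 [ 0.0015  0.0094 -0.0003] roll 0.106
111.0 [ 0.002   0.0142 -0.0003] roll 0.158
108.0 [ 0.0022  0.0191 -0.0003] roll 0.21
105.0 [ 0.0022  0.0239 -0.0003] roll 0.263
```

```bash
python3 -m inch '.0007 .0046 0 .053 0;.0015 .0094 0 .106 0;.002 .0142 0 .158 0;.0022 .0191 0 .21 0;.0022 .0239 0 .263 0'; python3 plan.py .0215 103 101 99 97 95 93
```

```text
clock: 7.35
position: [0.535, 0.1594, 0.3277]
ee_rot: [-1.911, -2.493, 0.001]
force: [-0.4, 0.9, 0.2]
width: 0.007
gripper_force: 0.5
7.35 [0.535  0.1594 0.3277] yaw 15.0 F [-0.4  0.9  0.2]
103.0 [ 0.0007  0.0031 -0.0003] roll 0.035
101.0 [ 0.0013  0.0063 -0.0003] roll 0.07
99.0 [ 0.0017  0.0095 -0.0003] roll 0.105
97.0 [ 0.0021  0.0127 -0.0003] roll 0.14
95.0 [ 0.0024  0.0159 -0.0003] roll 0.175
93.0 [ 0.0025  0.0192 -0.0003] roll 0.21
```

```bash
python3 -m inch '.0007 .0031 0 .035 0;.0013 .0063 0 .07 0;.0017 .0095 0 .105 0;.002 .0115 0 .12 0;.002 .0115 0 .12 0'; python3 plan.py .0215 97 96 95 94 93 92; python3 - <<'E'
from h import *
c="top";save(c,"t4")
for q in("strap_fin","strap_pivot"):
  for r in arm.place_of(c,q)[:1]: print(q,r["conf"],at_z(c,r["point"],.152))
E
```

```text
clock: 7.85
position: [0.5458, 0.1646, 0.3277]
ee_rot: [2.057, 2.374, -0.0]
force: [-0.4, -0.2, -0.1]
width: 0.006
gripper_force: 0.1
7.85 [0.5458 0.1646 0.3277] yaw 8.2 F [-0.4 -0.2 -0.1]
97.0 [-0.      0.0009 -0.0003] roll 0.021
96.0 [ 0.0003  0.0025 -0.0003] roll 0.038
95.0 [ 0.0006  0.0041 -0.0003] roll 0.055
94.0 [ 0.0009  0.0057 -0.0003] roll 0.073
93.0 [ 0.0011  0.0073 -0.0003] roll 0.09
92.0 [ 0.0013  0.0089 -0.0003] roll 0.108
strap_fin 0.47 [0.56036192 0.16416092 0.152     ]
strap_pivot 0.42 [0.58443545 0.07305407 0.152     ]
```

Near the stop now, so I'll creep until the force rises.

```bash
python3 -m inch '0 .002 0 .02 0;0 .004 0 .03 0;0 .004 0 .03 0'; python3 -m inch '0 .002 0 0 0;0 .002 0 0 0'; python3 -m inch '0 .002 0 0 0;0 .002 0 0 0'
```

```text
clock: 8.3
position: [0.5497, 0.1654, 0.3278]
ee_rot: [2.093, 2.343, 0.0]
force: [-0.5, 0.4, -0.0]
width: 0.0
gripper_force: 0.2
clock: 8.5
position: [0.5517, 0.1655, 0.3278]
ee_rot: [2.092, 2.343, 0.0]
force: [-0.4, 0.6, 0.9]
width: 0.01
gripper_force: 0.3
clock: 8.7
position: [0.5534, 0.1657, 0.3276]
ee_rot: [-2.092, -2.343, 0.001]
force: [-1.8, 0.8, 0.6]
width: 0.001
gripper_force: 1.0
```

```bash
python3 -m inch '0 .0015 0 0 0;0 .0015 0 0 0'; python3 -m inch '0 .0015 0 0 0;0 .0015 0 0 0'
```

```text
clock: 8.9
position: [0.5545, 0.1659, 0.3274]
ee_rot: [-2.092, -2.342, 0.002]
force: [-4.4, 0.8, 1.6]
width: 0.001
gripper_force: 2.4
clock: 9.1
position: [0.5555, 0.1661, 0.3273]
ee_rot: [-2.091, -2.342, 0.003]
force: [-5.4, 0.3, 1.6]
width: -0.001
gripper_force: 3.5
```

The force climbs against the stop. I'll back off, rise, and check.

```bash
python3 -m inch '0 -.01 0 0 0;0 -.025 0 0 0;0 -.03 -.03 0 0;0 -.03 -.07 0 0;0 -.03 -.11 0 0'; python3 -m inch '.04 -.06 0 0 0;.08 -.12 0 0 0;.08 -.12 0 0 0'; python3 - <<'E'
from h import *
np.set_printoptions(precision=3,suppress=True)
s=arm.observe();M=R.from_rotvec(s["ee_rot"]).as_matrix();print(s["position"],M[:2,:2])
P={}
for c in("top","side","wrist"):
  save(c,c+"5")
for q,z in dict(strap_fin=.152,strap_pivot=.152,lever_tip=.21,lever_pivot=.158,jar=.045,mixer=0).items():
  P={}
  for c in("top","side","wrist"):
   for r in arm.place_of(c,q)[:(3 if q=="jar" else 1)]: print(q,c,round(r["conf"],2),np.array(r["point"]),at_z(c,r["point"],z))
a=cv2.imread('pics/top5.png')[160:290,240:400];b=cv2.imread('pics/side5.png')[180:310,250:410]
cv2.imwrite('pics/c5.png',cv2.resize(np.hstack([a,b]),None,fx=2.5,fy=2.5,interpolation=2))
E
```

```text
clock: 9.6
position: [0.5263, 0.1622, 0.4392]
ee_rot: [2.093, 2.342, 0.001]
force: [0.9, 0.6, -0.6]
width: 0.005
gripper_force: 0.0
clock: 9.9
position: [0.3968, 0.2289, 0.4381]
ee_rot: [2.093, 2.343, 0.004]
force: [-0.8, 1.3, 0.3]
width: 0.006
gripper_force: 0.0
[0.397 0.229 0.438] [[-0.112  0.994]
 [ 0.994  0.112]]
strap_fin top 0.63 [224.2 277.3] [0.57  0.162 0.152]
strap_fin wrist 0.41 [322.2 491.4] [0.528 0.18  0.152]
strap_pivot top 0.72 [181.1 282.8] [0.687 0.146 0.152]
strap_pivot side 0.63 [233.7 328.3] [0.593 0.11  0.152]
lever_tip top 0.52 [211.5 336.4] [0.593 0.006 0.21 ]
lever_tip side 0.64 [292.7 322.7] [ 0.466 -0.323  0.21 ]
lever_pivot top 0.56 [220.4 310.3] [0.578 0.074 0.158]
lever_pivot side 0.95 [238.3 325.3] [0.573 0.062 0.158]
jar top 0.79 [199.3 227.7] [0.659 0.315 0.045]
jar top 0.59 [288.8 359. ] [ 0.394 -0.062  0.045]
jar top 0.44 [227.1 288.2] [0.575 0.14  0.045]
jar side 0.8 [258.1 333. ] [0.633 0.201 0.045]
jar side 0.74 [271.1 315.9] [0.564 0.125 0.045]
jar side 0.58 [335. 263.] [ 0.387 -0.155  0.045]
jar wrist 0.63 [322.  490.6] [0.581 0.131 0.045]
mixer top 0.9 [227.9 300.5] [0.578 0.106 0.   ]
mixer side 0.92 [286.8 323.1] [0.583 0.118 0.   ]
mixer wrist 0.73 [408.7 583.4] [0.736 0.015 0.   ]
```

View pics/c5.png

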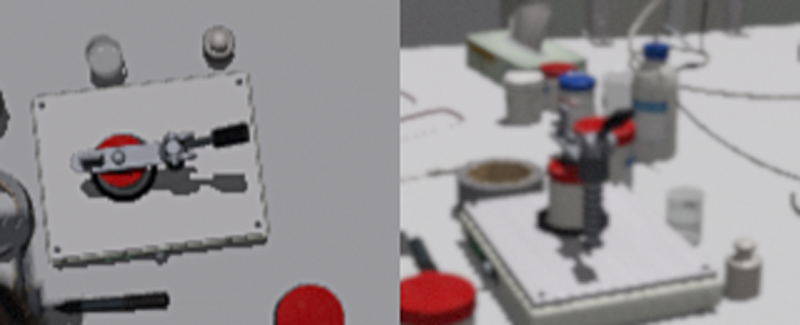

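The strap lies parallel to the mixer's y axis over the middle of the lid: top view strap tip (80,160), post (172,148), lever (240,132). It is at its stop and the jar hasn't moved. Now I'll go above the lever paddle.

```bash
python3 -m inch '-.034 .024 0 0 0;-.068 .048 0 0 0;-.102 .072 0 0 0;-.136 .096 0 0 0;-.17 .12 0 0 0'; python3 -m inch '-.033 .0225 0 0 0;-.066 .045 0 0 0;-.066 .045 0 0 0;-.066 .045 0 0 0'; python3 - <<'E'
from h import *
np.set_printoptions(precision=4,suppress=True)
save("top","t6");save("side","s6");save("wrist","w6")
s=arm.observe();M=R.from_rotvec(s["ee_rot"]).as_matrix();print(s["position"],s["joints"],M[:2,:2])
p=np.array(s["position"]);print("to go",M.T@(np.array([.587,.013,.400])-p))
for q,z in dict(lever_tip=.21,lever_pivot=.158).items():
  for c in("side","wrist","top"):
   for r in arm.place_of(c,q)[:1]: print(q,c,round(r["conf"],2),np.array(r["point"]),at_z(c,r["point"],z))
b=cv2.imread('pics/side6.png' if 0 else 'pics/s6.png')[130:290,260:430];a=cv2.resize(cv2.imread('pics/w6.png'),(213,160))
cv2.imwrite('pics/c6.png',cv2.resize(np.hstack([a,b]),None,fx=2,fy=2,interpolation=2))
E
```

```text
clock: 11.45
position: [0.5377, 0.0721, 0.4378]
ee_rot: [2.092, 2.344, 0.001]
force: [1.0, 0.7, 0.2]
width: 0.007
gripper_force: 0.0
clock: 11.85
position: [0.5892, 0.0118, 0.4373]
ee_rot: [-2.095, -2.341, 0.001]
force: [-1.1, 0.7, 0.3]
width: 0.005
gripper_force: 0.0
[0.5885 0.014  0.4376] [-0.6183  0.4011  0.7195  1.6589 -0.2818  1.1887  0.283 ] [[-0.1145  0.9934]
 [ 0.9934  0.1145]]
to go [-0.0008 -0.0016  0.0376]
lever_tip side 0.68 [223.3 343.2] [0.6015 0.0106 0.21  ]
lever_tip wrist 0.61 [281.4 315.6] [0.591  0.0059 0.21  ]
lever_pivot side 0.97 [236.8 326.1] [0.5775 0.0719 0.158 ]
lever_pivot top 0.57 [221.2 309.5] [0.5758 0.0757 0.158 ]
```

View pics/c6.png

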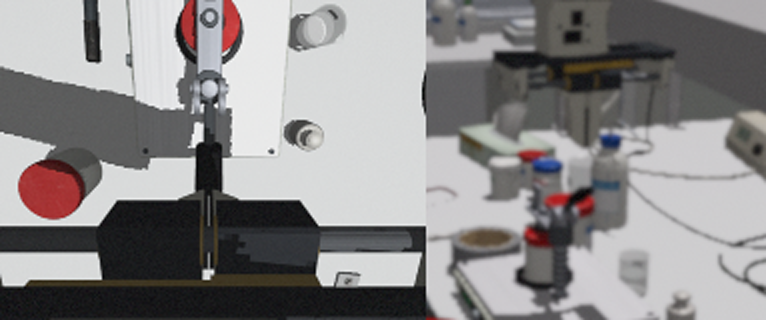

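The wrist view shows the lever running centrally under the fingers (paddle at about col 208 in the half picture), with the strap over the lid at (207,40). I'll press down gently along the paddle's arc, with the contact drifting outward (tool -x).

```bash
python3 -m inch '0 0 .01 0 0;0 0 .022 0 0;0 0 .034 0 0;0 0 .042 0 0;0 0 .042 0 0'; python3 -m inch '0 0 .003 0 0;-.001 0 .006 0 0;-.002 0 .009 0 0;-.002 0 .012 0 0;-.002 0 .012 0 0'
```

```text
clock: 12.8
position: [0.5886, 0.0127, 0.3942]
ee_rot: [-2.092, -2.342, 0.003]
force: [0.6, 1.7, -0.8]
width: 0.003
gripper_force: 0.0
clock: 13.3
position: [0.5892, 0.011, 0.3834]
ee_rot: [-2.092, -2.343, -0.0]
force: [-0.3, -0.4, 1.9]
width: 0.002
gripper_force: 0.4
```

```bash
python3 -m inch '0 0 .003 0 0;-.001 0 .006 0 0;-.002 0 .009 0 0;-.003 0 .012 0 0;-.003 0 .015 0 0'; python3 -m inch '0 0 .003 0 0;-.001 0 .006 0 0;-.001 0 .009 0 0;-.002 0 .012 0 0;-.002 0 .015 0 0'
```

```text
clock: 13.8
position: [0.5895, 0.0074, 0.3685]
ee_rot: [2.093, 2.343, -0.0]
force: [-0.6, -0.8, 2.0]
width: 0.006
gripper_force: 1.1
clock: 14.3
position: [0.5897, 0.0055, 0.3535]
ee_rot: [2.093, 2.343, -0.0]
force: [-0.4, -1.5, 2.5]
width: 0.008
gripper_force: 1.4
```

```bash
python3 -m inch '0 0 .003 0 0;0 0 .006 0 0;0 0 .009 0 0;0 0 .009 0 0'; python3 -m inch '0 0 .002 0 0;0 0 .003 0 0;0 0 .003 0 0'; python3 -m inch '0 0 .002 0 0;0 0 .002 0 0'
```

```text
clock: 14.7
position: [0.5896, 0.0059, 0.3442]
ee_rot: [-2.092, -2.343, 0.0]
force: [0.3, 0.2, 0.1]
width: 0.004
gripper_force: 0.0
clock: 15.0
position: [0.5896, 0.0059, 0.3415]
ee_rot: [-2.092, -2.343, 0.0]
force: [-0.5, -0.6, 0.1]
width: 0.004
gripper_force: 0.1
clock: 15.2
position: [0.5896, 0.0058, 0.3409]
ee_rot: [-2.092, -2.343, -0.002]
force: [-5.1, -0.0, 15.1]
width: 0.002
gripper_force: 7.7
```

A firm stop at TCP z 0.341, exactly the level-lever height. I'll retreat and verify.

```bash
python3 -m inch '0 0 -.01 0 0;0 0 -.05 0 0;0 0 -.1 0 0;0 -.04 -.12 0 0;0 -.08 -.12 0 0'; python3 -m inch '0 -.05 0 0 0;0 -.1 0 0 0;0 -.15 0 0 0;0 -.15 0 0 0;0 -.15 0 0 0'; python3 - <<'E'
from h import *
np.set_printoptions(precision=4,suppress=True)
for c in("top","side"):
  save(c,c+"7")
for q,z in dict(lever_tip=.158,lever_pivot=.158,strap_fin=.145,jar=.045).items():
  for c in("side","top"):
   for r in arm.place_of(c,q)[:2]: print(q,c,round(r["conf"],2),np.array(r["point"]),at_z(c,r["point"],z))
a=cv2.imread('pics/top7.png')[160:290,240:400];b=cv2.imread('pics/side7.png')[180:310,250:410]
cv2.imwrite('pics/c7.png',cv2.resize(np.hstack([a,b]),None,fx=2.5,fy=2.5,interpolation=2))
E
```

```text
clock: 15.7
position: [0.5106, -0.0037, 0.4626]
ee_rot: [2.09, 2.34, 0.006]
force: [-0.8, 0.1, 0.9]
width: 0.007
gripper_force: 0.0
clock: 16.2
position: [0.3603, -0.0204, 0.4604]
ee_rot: [-2.09, -2.344, -0.007]
force: [0.1, 0.1, -0.6]
width: 0.005
gripper_force: 0.0
lever_tip side 0.58 [248.4 343.3] [ 0.5951 -0.0147  0.158 ]
lever_tip top 0.66 [214.7 342.3] [ 0.5921 -0.0119  0.158 ]
lever_pivot side 0.95 [235.8 326.5] [0.5803 0.0789 0.158 ]
lever_pivot side 0.45 [248.8 266. ] [0.423  0.0257 0.158 ]
lever_pivot top 0.78 [218.7 310.3] [0.5825 0.0735 0.158 ]
lever_pivot top 0.66 [228.5 291.3] [0.5569 0.1242 0.158 ]
strap_fin side 0.45 [231.  316.4] [0.5741 0.158  0.145 ]
strap_fin top 0.51 [226.4 273.6] [0.5648 0.1723 0.145 ]
jar side 0.85 [333.5 266.8] [ 0.3954 -0.1517  0.045 ]
jar side 0.75 [270.2 315.6] [0.565  0.1306 0.045 ]
jar top 0.96 [202.2 225. ] [0.6504 0.3229 0.045 ]
jar top 0.61 [288.1 359. ] [ 0.3957 -0.0621  0.045 ]
```

View pics/c7.png

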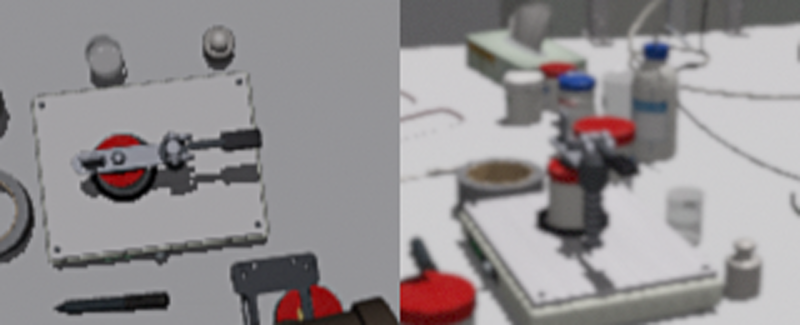

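The lever is level (paddle at crop 240,138, tip about 88 mm out from the post). The strap is still over the lid, the jar and bystanders haven't moved, and the hand is clear.

```bash
python3 -c "
from cell import arm
print(arm.sign_off())"
```

```text
the job is handed in; nothing more can be done
None
```

The jar is clamped: I pushed the strap to its stop over the lid, then pressed the lever level to its stop; the hand is clear, nothing else looked moved, and I handed the job in at about 16 s (no verdict returned).

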